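# Lock the capsule plate and start the filler

## Task

Get the capsule filler going: press the latch with the round cap fully down, then the latch with the bar cap, so the white capsule plate is locked in. Then switch the control box on by pressing the raised end of its rocker fully down, and last press the large round start button and keep it fully down for a good second before letting go. Pick nothing up, leave the small stop button unpressed, do not press the start button before the rest is done, and do not disturb the plate or the jars, bottles and tools standing around.

Things in the scene. Friction and masses are not known exactly. Their poses are not given: they have to be found in the camera images.
- filler: Capsule filler: black tray block 150 x 190 x 55 mm (x, y, z), fixed to the table, anywhere left or right of the middle and turned to any yaw. Origin: centre of its underside on the table. A white capsule plate lies in its recess. On each end of its long (y) axis stands one steel push latch, 80 mm from the centre: round cap at +y, bar cap at -y.
- round_latch_top (a point): Centre of the top face of the round latch's cap (steel disc 28 mm across, 10 mm thick), 89 mm above the table when fully up, 77 mm when fully down. Moves with the latch.
- round_latch (a joint): How far the round latch is pressed straight down: 0 up, 0.012 m fully down at a hard stop; it starts at 0 to 0.003. A stiff slide: about 4 N moves it, no spring, it stays where it is left.
- bar_latch_top (a point): Centre of the top face of the bar latch's cap (steel bar 56 x 20 mm, 10 mm thick, its length along the filler's x axis), 89 mm above the table when fully up, 77 mm when fully down. Moves with the latch.
- bar_latch (a joint): How far the bar latch is pressed straight down: 0 up, 0.012 m fully down at a hard stop; it starts at 0 to 0.003. About 4 N moves it, no spring, it stays where it is left.
- capsule_plate: Loose white plate 110 x 126 x 10 mm with rows of dark capsule holes, lying in the filler's recess with about 2 mm play; its top is 48 mm above the table, 7 mm below the filler's rim. The latches' feet come to 1.5 mm over it. Origin: centre of its underside. It must stay there.
- control_box: Grey control box 130 x 190 x 55 mm (x, y, z), fixed to the table on the other side of the middle from the filler. Origin: centre of its underside on the table. In its frame, in a row along y at x = -20 mm: rocker at y = +60 mm, large start button at y = -5 mm, small stop button at y = -66 mm. A dark display lies at x = +40 mm. Its -x side faces roughly to the robot, give or take 0.6 rad.
- rocker_end (a point): Point on the top face of the rocker's raised end, which has a low ridge, 25 mm from the pivot towards the control box's +x: the place to press. The rocker is a grey paddle 64 mm (along the box's x) x 32 mm, 10 mm thick, its pivot 71 mm above the table across the box's x axis. This point is about 86 mm above the table when off and about 76 mm when on. Moves with the rocker.
- rocker (a joint): Rocker angle: 0 off (+x end raised), 0.4 rad fully on (+x end down) at a hard stop; it starts at 0 to 0.06. Pressing its end takes about 2 to 5 N, no spring, it stays where it is left.
- start_button_top (a point): Centre of the top face of the large start button (grey, 36 mm across, in a black housing). The face stands 77 mm above the table when up, 6 mm lower when pressed.
- start_button (a joint): How far the start button is pressed: 0 up, 0.006 m fully down at a hard stop. A spring returns it; fully down takes about 5 N.
- stop_button_top (a point): Centre of the top face, also 77 mm above the table, of the small stop button (grey, 18 mm across, same spring and travel as the start button), 61 mm from the start button. Leave it alone.
- stop_button (a joint): How far the stop button is pressed: 0 up, 0.006 m fully down.
- amber_bottle: Amber glass bottle, 40 mm across, 75 mm tall, between filler and control box. Bystander, loose: do not disturb. Origin: centre of its underside.
- ointment_jar: White ointment jar with blue cap, 52 mm across, 50 mm tall, in front of the two machines, near the robot. Bystander, loose: do not disturb. Origin: centre of its underside.
- white_jar: White jar with green cap, 56 mm across, 75 mm tall, behind the two machines, in the middle. Bystander, loose: do not disturb. Origin: centre of its underside.
- capsule_jar: Large clear jar, 90 mm across, 110 mm tall, left. Bystander, loose: do not disturb. Origin: centre of its underside.
- beaker: Glass beaker, 68 mm across, 80 mm tall, right. Bystander, loose: do not disturb. Origin: centre of its underside.
- spatula: Steel spatula, 170 mm long, lying at the right. Bystander, loose: do not disturb. Origin: centre of its underside.
Mind the look-alikes: they are no part of the job. Leave any purple look-alike of the control_box alone.

How it is judged (in metres and radians):
On the way, in this order (a step that is already met when the one before it is completed fails the run):
1. the round latch is pressed down (value of joint round_latch above 0.01 m), for 0.1 s.
2. then the bar latch is pressed down (value of joint bar_latch above 0.01 m), for 0.1 s.
3. then the rocker is switched on (value of joint rocker above 0.32 rad), for 0.1 s.
4. then the start button is kept fully down for about a second (0.8 s) (value of joint start_button above 0.0042 m), for 0.8 s.
At the end, for the whole second after the job is handed in: Both latches are at least 10 of their 12 mm down, the rocker is on (at least 0.32 of 0.4 rad), the start and stop buttons are up (within 1.5 mm) and the capsule plate still lies in its recess (value of joint each of round_latch, bar_latch above 0.01 m and value of joint rocker above 0.32 rad and value of joint each of start_button, stop_button below 0.0015 m and distance between capsule_plate and filler below 0.0415 m); the robot touches nothing.
It fails at once if the stop button is pressed (over 2.5 mm) (value of joint stop_button above 0.0025 m).
It fails at once if the start button is pressed (over 2.5 mm) before both latches are down and the rocker is on (value of joint start_button above 0.0025 m and not (value of joint each of round_latch, bar_latch above 0.01 m and value of joint rocker above 0.32 rad)).
It fails at once if the capsule plate is lifted or shifted by over 8 mm (distance of capsule_plate from where it was at the start of the episode above 0.008 m).
It fails at once if a jar, bottle, beaker or spatula is lifted, knocked over or moved by over 20 mm (distance of any of amber_bottle, ointment_jar, white_jar, capsule_jar, beaker, spatula from where it was at the start of the episode above 0.02 m).
It also fails if it takes over 54 s, if anything falls off the work surface, if the arm or the gripper's body presses on something with over 40 N, if the wrist force passes 120 N, or if a joint passes its speed limit or range.

## Robot

A 7-joint arm with a two-finger parallel gripper is mounted at the origin on the work surface. World frame = base frame: x ahead of the robot, y to its left, z up, the work surface at z = 0. Lengths are in mm, angles in rad, forces in N, time in s.
With the tool pointing down it reaches from about 400 to 925 mm from the base axis. Payload 5.6 kg.
Tool frame: the origin (TCP) lies on the centre line of the jaws, within the pads' length; the fingertips stand 8 mm ahead of it and the grasp point (between the pads) lies 11 mm behind it; z points along the fingers, y is the line along which they close (so a half turn about z gives the same grasp; the last joint's range is limited). The gripper opens to 85 mm and grips with 20 to 120 N. Pads are 22 mm wide; open, the fingers measure 114 mm over their backs; the gripper's body (76 mm by 85 mm) begins 54 mm behind the grasp point. The pads swing forward as they close: fully open they stand 13 mm farther back than shut.
Start: joints at [1.141, 0.468, -0.012, 1.603, 0.006, 1.071, -0.056], TCP at [245.158, -602.001, 239.29] pointing down, gripper open.
Joint ranges: [-2.53, 2.53], [-0.31, 2.02], [-1.57, 1.55], [0.28, 2.44], [-1.29, 4.43], [0.15, 1.84], [-2.92, 2.92]. Speed limits (rad/s): [2.57, 2.57, 3.14, 3.14, 3.14, 3.14, 3.14].

## Interface

Orientations are given as a unit quaternion [w, x, y, z].
In Python, from bench import arm, effector, planner, imaging, workorder, read_time_s, read_qpos, read_dq, read_effort, read_tool_pos, read_ee_rot, read_ft_force, read_wrist_torque, read_finger_gap, read_grasp_force gives the robot as it stands. The module is installed in compiled form; this text tells all that it offers. Calls block until the motion is done:
- arm.move_to(position, orientation): joint-space move of the TCP to a pose.
- arm.movel(position, attitude=None, max_speed=150): straight line of the TCP; attitude=None keeps the orientation; max_speed is the mean speed in mm/s.
- arm.goto_joints(angles): joint-space move.
- effector.grip(opening): finger opening in mm; the grip force is fixed at half the most; returns when the fingers have stopped.
- arm.pause(seconds).
- planner.ik(position, orientation): joint angles nearest the present ones, or None.
- imaging.capture(name): name is "scene" or "top" or "wrist"; returns the picture (420x560x3 uint8, red, green, blue); there is no depth.
- imaging.camera_params(name): a dict with "camera_matrix" (3x3 intrinsics, pixels), "k1" (the pictures are not rectified: a ray, as slopes to the right and down, at radius r is drawn at 1 + k1 r^2 times it, then the intrinsics apply), "view" (4x4, takes a point from world to camera coordinates). Camera axes: x right, y down, z forward; pixel columns grow to the right and rows downward; lengths in mm; the calibration is good to about 2 mm. A picture is of the moment at which its call begins: read the wrist's pose just before it. camera_params takes no time and is no camera call; for the wrist camera it gives the pose at the moment of the call.
A pose or a line that the arm cannot do raises arm.IKError and nothing moves.
- workorder.close_job(): hands the job in; it is judged then, once.
Readings, each from a call of its own:
- read_time_s(): time.
- read_qpos(): joint angles.
- read_dq(): joint speeds.
- read_effort(): joint torques, N m.
- read_tool_pos(): TCP position.
- read_ee_rot(): TCP orientation.
- read_ft_force(): force on the tool from outside, world axes, zero at the start.
- read_wrist_torque(): the same for the moment, N m.
- read_finger_gap(): finger opening in mm.
- read_grasp_force(): force on a finger pad.
Only numpy, scipy, OpenCV 4.12 (cv2) and the standard library are available. Lean on these libraries where they do the work, as an engineer would, in place of code of your own. Each camera call takes 0.05 s, during which the arm holds its last target. There are 200 camera calls.

## Working session

There is one attempt and no reset: what is moved stays moved. The work goes in short steps, each a Python script; the robot and the scene stay as the last script left them, time stands still between calls to the robot, and variables do not carry over. Pictures are saved under pics/ and viewed, at most 10 in all, crops included, and the job is handed in when it is done.

```bash
mkdir -p pics
python3 - <<'E'
from bench import *
import cv2
for n in ("scene","top"):
    im=imaging.capture(n); cv2.imwrite(f"pics/{n}0.png",cv2.resize(im[:,:,::-1],(800,600),interpolation=cv2.INTER_CUBIC)); cv2.imwrite(f"pics/{n}_raw.png",im[:,:,::-1])
    p=imaging.camera_params(n); print(n,p)
print(read_time_s(),read_ee_rot(),read_ft_force())
E
```

```text
scene {'camera_matrix': array([[391.23332521,   0.        , 284.68234511],
       [  0.        , 391.23332521, 211.94153043],
       [  0.        ,   0.        ,   1.        ]]), 'k1': -0.004352692127291003, 'view': array([[-3.96656021e-01,  9.17948844e-01,  5.82423153e-03,
         1.94805429e+02],
       [ 6.58420554e-01,  2.88920505e-01, -6.94987277e-01,
        -2.67939839e+02],
       [-6.39645507e-01, -2.71836094e-01, -7.18998445e-01,
         1.37067443e+03],
       [ 0.00000000e+00,  0.00000000e+00,  0.00000000e+00,
         1.00000000e+00]])}
top {'camera_matrix': array([[499.43040438,   0.        , 281.14833916],
       [  0.        , 499.43040438, 205.86941424],
       [  0.        ,   0.        ,   1.        ]]), 'k1': -0.1806655622370911, 'view': array([[ 3.81330647e-03, -9.99951627e-01, -9.06654167e-03,
         2.06827096e+01],
       [-9.90877126e-01, -2.55697848e-03, -1.34744140e-01,
         4.84021032e+02],
       [ 1.34714439e-01,  9.49764945e-03, -9.90838945e-01,
         1.46285897e+03],
       [ 0.00000000e+00,  0.00000000e+00,  0.00000000e+00,
         1.00000000e+00]])}
0.1 [-7.66465330e-04  9.81360449e-01  1.92174511e-01 -1.98527858e-04] [-0.37171009  0.48723924 -0.18460949]
```

View pics/top0.png

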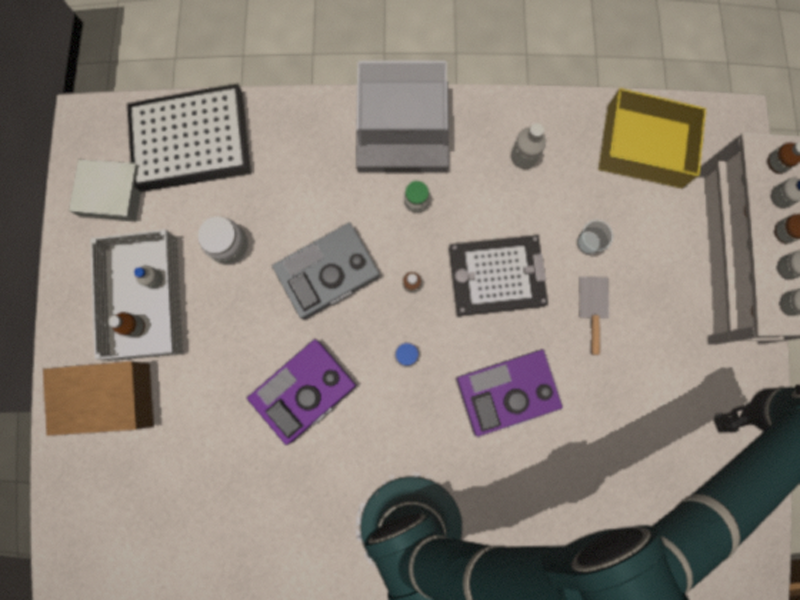

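View pics/scene0.png

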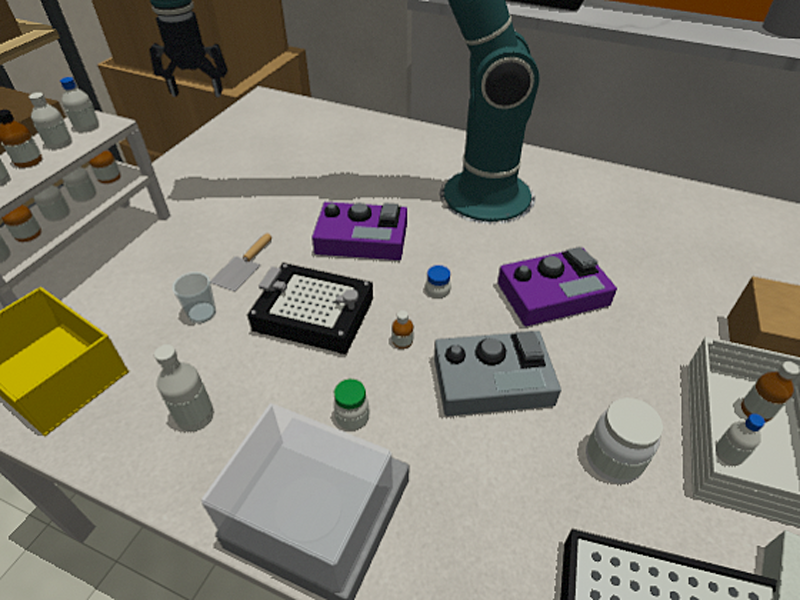

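The top view shows a grey box at (327,270) and the filler at (497,275), with its round cap at (462,275) and bar cap at (538,268). The purple boxes at (303,392) and (510,392) are look-alikes. The control box is the grey one: it is across the middle from the filler and not purple. I'll confirm this in enlarged crops.

Run:
```python
import cv2
t=cv2.imread("pics/top_raw.png")[150:230,188:388]
cv2.imwrite("pics/topc.png",cv2.resize(t,None,fx=4,fy=4,interpolation=cv2.INTER_CUBIC))
s=cv2.imread("pics/scene_raw.png")[180:300,172:400]
cv2.imwrite("pics/scenec.png",cv2.resize(s,None,fx=3.5,fy=3.5,interpolation=cv2.INTER_CUBIC))
```

```text
(no output)
```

View pics/topc.png

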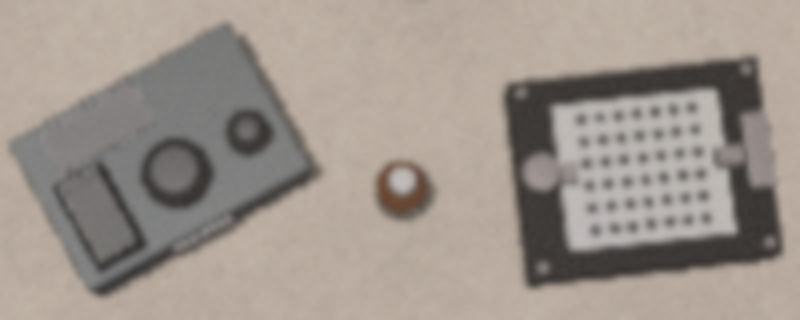

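View pics/scenec.png

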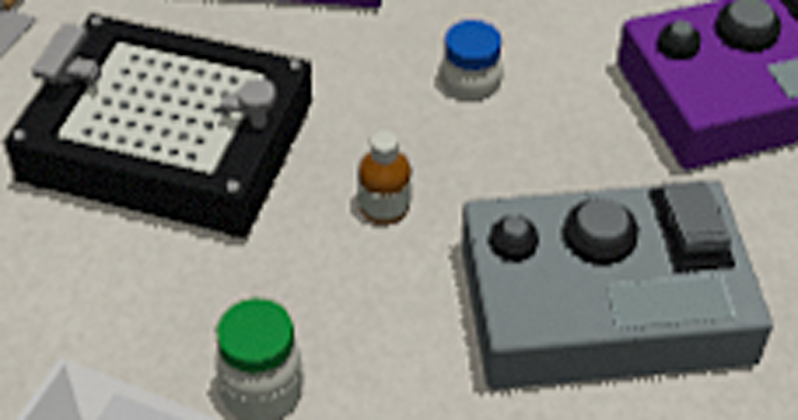

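The crops confirm it. In the top crop, the grey box has its rocker at (100,215), start at (176,172) and stop at (249,130). The filler has its round cap at (541,171) and bar cap at (758,149). The scene crop shows round (258,93), bar (61,50), start (600,220), stop (514,228) and the rocker's raised end at (705,236).

```bash
cat > h.py <<'E'
import numpy as np, cv2
from scipy.optimize import least_squares
from bench import imaging
def proj(P,p):
    c=p["view"][:3,:3]@np.asarray(P,float)+p["view"][:3,3]; s=c[:2]/c[2]; s=s*(1+p["k1"]*(s@s))
    K=p["camera_matrix"]; return np.array([K[0,0]*s[0]+K[0,2],K[1,1]*s[1]+K[1,2]])
def tri(obs):   # [(params,pixel),...]
    r=least_squares(lambda P:np.concatenate([proj(P,p)-u for p,u in obs]),[550,0,70]); return r.x,np.sqrt(np.mean(r.fun**2))
def onz(p,u,z): return least_squares(lambda q:proj([*q,z],p)-u,[550,0]).x
E
python3 - <<'E'
from h import *
T,S=imaging.camera_params("top"),imaging.camera_params("scene")
t=lambda u:(np.array(u)+.5)/4-.5+[188,150]
s=lambda u:(np.array(u)+.5)/3.5-.5+[172,180]
for n,a,b in [("round",(541,171),(258,92)),("bar",(758,149),(61,50)),("start",(176,172),(600,220)),("stop",(249,130),(514,226)),("ridge",(84,178),(704,238))]:
    x,e=tri([(T,t(a)),(S,s(b))]); print(n,x.round(1),e.round(2))
for n,a,z in [("round",(541,171),88),("bar",(758,149),88),("start",(176,172),77),("stop",(249,130),77),("ridge",(84,178),86)]: print(n,onz(T,t(a),z).round(1))
for n,L in [("filler",[(509,86),(754,60),(780,256),(529,284)]),("box",[(228,26),(12,147),(92,288),(316,168)])]:
    c=np.array([onz(T,t(a),55) for a in L]); print(n,c.round(1).tolist(),c.mean(0).round(1))
E
```

```text
round [516.8 -99.4  85. ] 0.05
bar [ 534.2 -259.    81.8] 0.02
start [518.4 166.2  68.4] 0.36
stop [549.3 113.5  70.7] 0.15
ridge [512.2 235.1  76.1] 0.11
round [516.2 -99. ]
bar [ 533.  -257.8]
start [516.7 166.8]
stop [547.9 113.7]
ridge [510.7 233.1]
filler [[585.7, -78.1], [606.6, -262.7], [458.5, -278.5], [437.5, -92.0]] [ 522.1 -177.8]
box [[631.3, 132.2], [539.1, 292.9], [433.5, 230.1], [523.4, 65.2]] [531.8 180.1]
```

```bash
cat >> h.py <<'E'
from bench import *
def quat(yaw): return [0,np.cos(yaw/2),np.sin(yaw/2),0]
def press(xy,yaw,z_up,z_down,fmax=14,hold=.3,travel=200):
    """tip presses from 6 mm above z_up until fmax beyond z_down+3, or to z_down-5"""
    arm.move_to([*xy,travel],quat(yaw)); arm.movel([*xy,z_up+14])
    arm.pause(.2); f0=read_ft_force()[2]; log=[]; z=z_up+12
    while z>z_down+3:
        arm.movel([*xy,z],max_speed=40); f=read_ft_force()[2]-f0; tip=read_tool_pos()[2]-8
        log.append((round(z-8,1),round(float(tip),1),round(float(f),1)))
        if f>fmax and tip<z_down+3 or f>30: break
        z-=1
    arm.pause(hold); log.append(("hold",read_ft_force().round(1).tolist(),read_tool_pos().round(1).tolist()))
    arm.movel([*xy,z_up+40]); print(log, "t",round(read_time_s(),2))
E
python3 - <<'E'
from h import *
effector.grip(0); print(read_finger_gap())
arm.move_to([516.5,-99,200],quat(.1)); print(read_time_s(),read_tool_pos())
press((516.5,-99),.1,89,77)
im=imaging.capture("scene"); cv2.imwrite("pics/s1.png",cv2.resize(im[170:300,160:400,::-1],None,fx=3.3,fy=3.3,interpolation=cv2.INTER_CUBIC))
E
```

```text
-0.3048497611647774
2.925 [ 516.50438446 -100.14593203  200.02861536]
[(93, 93.1, -0.8), (92, 91.9, -0.7), (91, 90.9, -0.9), (90, 89.9, 0.0), (89, 88.9, -0.3), (88, 88.0, -0.5), (87, 87.2, 1.6), (86, 86.1, 2.2), (85, 85.0, 2.5), (84, 83.9, 0.7), (83, 82.9, 1.1), (82, 81.9, 0.6), (81, 81.0, 0.7), (80, 79.9, 1.9), (79, 78.9, 0.7), (78, 77.9, 2.1), (77, 77.1, 2.9), (76, 77.0, 11.9), (75, 76.9, 21.5), ('hold', [-4.1, 1.1, 20.1], [516.8, -99.0, 84.9])] t 9.68
```

The round latch reached its hard stop with the tip at 77 mm. Next is the bar latch.

Run:
```python
from h import *
press((533.3,-258),.1,89,77)
im=imaging.capture("scene"); cv2.imwrite("pics/s2.png",cv2.resize(im[170:300,160:400,::-1],None,fx=3.3,fy=3.3,interpolation=cv2.INTER_CUBIC))
```

```text
[(93, 93.1, 0.4), (92, 91.9, 0.6), (91, 90.9, 0.9), (90, 89.9, 0.5), (89, 88.9, 1.1), (88, 87.9, 0.3), (87, 87.0, 0.2), (86, 86.2, 3.5), (85, 85.0, 3.8), (84, 83.9, 3.5), (83, 82.9, 3.3), (82, 81.9, 2.6), (81, 80.9, 2.4), (80, 79.9, 2.5), (79, 78.9, 3.1), (78, 77.9, 2.7), (77, 77.1, 4.7), (76, 77.1, 10.7), (75, 76.9, 19.2), ('hold', [-4.8, 2.3, 18.0], [533.5, -258.0, 85.0])] t 16.98
```

Run:
```python
from h import *
press((507,235.5),.532,89,78,fmax=12)
arm.move_to([500,60,220],quat(.532))
a=[]
for n,(r0,r1,c0,c1) in {"top":(150,230,188,288),"scene":(220,300,300,400)}.items():
    im=imaging.capture(n); a.append(cv2.resize(im[r0:r1,c0:c1,::-1],None,fx=4,fy=4,interpolation=cv2.INTER_CUBIC))
cv2.imwrite("pics/r.png",np.hstack(a))
```

```text
[(93, 93.1, 0.1), (92, 91.9, -1.2), (91, 90.9, 0.8), (90, 89.9, -0.9), (89, 88.9, -0.5), (88, 87.9, -0.0), (87, 86.9, -1.1), (86, 85.9, -0.3), (85, 84.9, -1.0), (84, 83.9, -0.7), (83, 82.9, -0.7), (82, 81.9, -0.7), (81, 81.1, 0.1), (80, 80.1, 0.6), (79, 79.0, 1.2), (78, 78.0, 1.1), (77, 76.9, 1.0), (76, 76.0, 1.7), (75, 75.1, 2.6), (74, 74.1, 3.2), ('hold', [2.6, 1.0, 3.1], [507.3, 235.7, 82.1])] t 25.61
```

View pics/r.png

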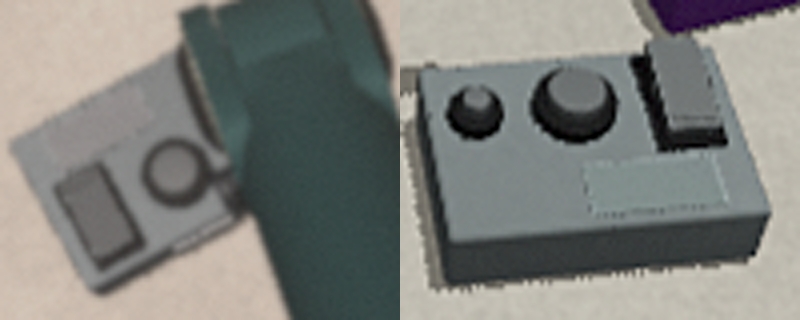

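The rocker has clearly tilted: its far end is now low in the scene crop, at (695,125). However, the force never showed a hard stop, so I'll press again a bit closer to the pivot until it does.

Run:
```python
from h import *
press((504.5,235),.532,78,74,fmax=12,travel=160)
```

```text
[(82, 82.1, 1.0), (81, 80.9, 0.3), (80, 79.9, 0.9), (79, 78.9, 0.7), (78, 77.9, 1.6), (77, 76.9, 0.1), (76, 75.9, 1.4), (75, 74.9, 0.1), (74, 74.2, 2.9), (73, 73.5, 5.5), (72, 73.2, 12.3), ('hold', [-1.7, -1.4, 11.2], [504.9, 235.2, 81.2])] t 31.53
```

The rocker is at its hard stop: force rose about 10 N/mm at a tip height of 73.2. Next is the start button, with a hold.

Run:
```python
from h import *
press((517,166.5),.532,77,71,fmax=11,hold=1.3,travel=150)
arm.movel([517,166.5,180])
im=imaging.capture("scene"); cv2.imwrite("pics/s3.png",cv2.resize(im[170:300,160:400,::-1],None,fx=3.3,fy=3.3,interpolation=cv2.INTER_CUBIC))
print(read_time_s())
```

```text
[(81, 81.2, 0.5), (80, 80.0, -0.5), (79, 78.9, 0.6), (78, 77.9, 0.5), (77, 77.1, 1.3), (76, 76.1, 2.0), (75, 75.1, 2.9), (74, 74.0, 2.3), (73, 73.1, 4.5), (72, 72.1, 4.0), (71, 71.1, 5.3), (70, 71.0, 14.1), ('hold', [-2.6, -1.3, 12.8], [517.2, 166.6, 79.0])] t 37.39
38.0083
```

View pics/s3.png

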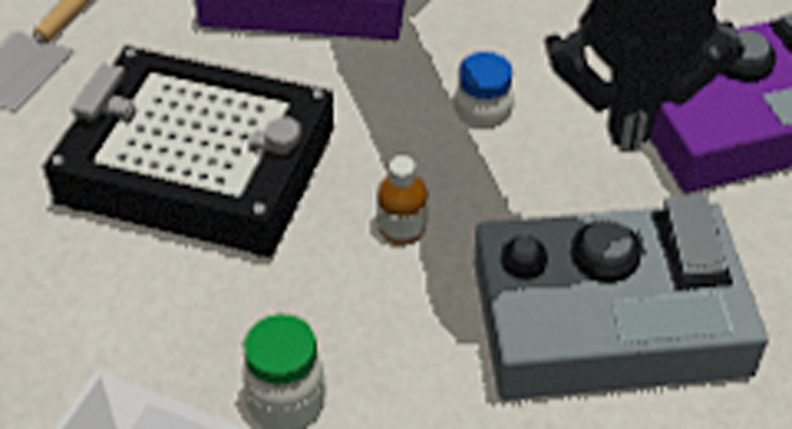

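The picture shows both latches down (round at (281,133), bar at (100,92)), the rocker on (700,235), the start button back up (606,248), and the bottle and jars where they were. The gripper is clear of everything.

```bash
python3 -c "
from bench import *
print(workorder.close_job())"
```

```text
the job is handed in; nothing more can be done
None
```

I pressed the round latch, then the bar latch, then the rocker to their hard stops, held the start button fully down for about 1.3 s and released it, and handed the job in at about 38 s; the hand-in returned no verdict.

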